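Register a batten against the bench fence and the flag stop

TASK

Get the long batten ready for its crosscut: push it at two places along its length until its back edge lies flush and parallel along the aluminium fence and press it home there with a firm but light hand (some 5 N bearing on the fence), then slide it along the fence until its left end butts against the flag stop with the same light press, and leave it lying tight to both. Go by feel: fence and stop are held only by their knobs and must keep their setting, so never press hard, and leave the other things on the bench where they are.

Things in the scene. Friction and masses are not known exactly. Their poses are not given: they have to be found in the camera images.
- batten_mid (a point): centre (15 mm above the bench) of the long planed batten of plain mid-brown wood, 340 mm long, 60 mm wide, 30 mm high, 0.3 to 0.6 kg, lying flat and askew on the bench in front of the fence; y runs along its length to its left end, x across it to its back edge (the fence side), z up. Its friction on the bench is about 0.6 (0.5 to 0.7): pushing one end of it takes 1 to 2 N
- batten_back_l (a point): point on the batten's back edge face (the one that goes against the fence), half-way up, 5 mm in from its left end
- batten_back_r (a point): point on the batten's back edge face, half-way up, 5 mm in from its right end
- batten_end_l (a point): middle of the batten's left end face (the end that goes against the stop), half-way up
- fence_face (a point): mid-length point, 15 mm above the bench, of the front face (robot side) of the straight aluminium fence, a slotted extrusion 660 mm long, 40 mm deep, 46 mm high; x points from the face into the fence (the way the batten is pressed), y along the face to the left towards its free end, z up
- fence_end (a point): front face of the fence at its free left end, 15 mm above the bench. The fence is held only by friction at its pivot knob, 650 mm to the right of this end: a push of up to about 8 N at this end, 11 N at 500 mm from the pivot, more nearer to the pivot, leaves it still; a harder one swings it
- stop_face (a point): centre of the contact face of the flag stop, an aluminium plate 8 mm thick that stands out 60 mm from the fence's face across the batten's path, 4 to 56 mm above the bench, its knob on the fence up to 75 mm. Axes as the fence's; the face looks to -y, the batten comes to it moving in +y. Held by its knob only: it slips along the fence at more than about 12 N
- offcut: bystander: short offcut of the same wood, 60 x 95 x 30 mm, lying left in front of the fence; origin under its centre
- try_square: bystander: try square lying flat, wooden stock 115 mm, steel blade 150 mm, 25 mm high; origin under the middle of the stock
- pencil: bystander: flat red carpenter's pencil, 170 mm long, 7 mm high; origin under its middle
- mallet: bystander: wooden mallet lying on its side, 350 mm long, head 62 mm high; origin under the handle
- plane: bystander: small steel block plane, 160 x 48 mm, 64 mm high; origin under its sole's middle
- glue: bystander: white glue bottle, 60 mm across, 170 mm high, behind the fence; origin under its middle
- clamp: bystander: bar clamp 300 mm long lying behind the fence; origin under the bar's middle

How it is judged:
By the outcome, as a careful person would: the job done as asked, in the order asked, and still so for the second after the job is handed in, with the robot touching nothing.
It also fails if it takes over 72 s, if anything falls off the work surface, if the arm or the gripper's body presses on something with over 40 N, if the wrist force passes 120 N, or if a joint passes its speed limit or range.

ROBOT

A 7-joint arm with a two-finger parallel gripper is mounted at the origin on the work surface. World frame = base frame: x ahead of the robot, y to its left, z up, the work surface at z = 0. Lengths are in m, angles in rad, forces in N, time in s.
With the tool pointing down it reaches from about 0.425 to 0.95 m from the base axis. Payload 4.7 kg.
Tool frame: the origin (TCP) lies where the fingers leave the gripper's body, on its centre line; the fingertips stand 73 mm ahead of it and the grasp point (between the pads) lies 54 mm ahead of it (ctrl.grip_point_offset is the distance from the TCP to the grasp point, in m); x points along the fingers, y is the direction in which the jaws open and shut, and the axes are right-handed (so a half turn about x gives the same grasp; the last joint's range is limited). The gripper opens to 85 mm and grips with 20 to 120 N. Pads are 22 mm wide; open, the fingers measure 114 mm over their backs; the gripper's body (76 mm by 85 mm) begins 54 mm behind the grasp point. The pads swing forward as they close: fully open they stand 13 mm farther back than shut.
Start: joints at [-1.201, 0.469, -0.049, 1.532, 0.024, 1.141, -0.082], TCP at [0.262, 0.622, 0.304] pointing down, gripper open.
Joint ranges: [-2.59, 2.59], [-0.33, 1.99], [-1.39, 1.29], [0.1, 2.45], [-1.04, 4.18], [0.21, 1.99], [-2.66, 2.66]. Speed limits (rad/s): [2.57, 2.57, 3.14, 3.14, 3.14, 3.14, 3.14].

INTERFACE

Orientations are given as a unit quaternion [x, y, z, w].
In Python, from station import readout, eyes, order, ctrl gives the robot as it stands.
- The arm moves only by the shell command python3 -m creep 'ROWS' [FORCE]. ROWS is JSON, a list of rows, each a list of 7 numbers: the shift along the tool's x, y, z in m, then the turn, a rotation vector about the tool's x, y, z in rad, then the finger opening in m, from 0 to 0.0854. A call has 1 to 12 rows; each row shifts and turns the commanded pose from where the row before left it, along the tool's axes as they then stand; what a row does not reach is not made up. A row lasts 1/8 s, in which the tool goes at most 62.5 mm and 10.7 degrees, less where a joint would pass 70% of its speed; a pose out of reach is approached as far as the arm can. A call with a gripper value outside its range is refused whole. The fingers move at their own pace and stop on an object; FORCE is the grip in N (left out, the last holds). Time passes only in rows, so rows that do not move let the fingers close. It gives the time, the measured TCP pose, the force and the opening at its end, in the units of the state.
- readout.get_state(): the state, without advancing time (a new reading comes with each control period).
- eyes.camera(name): name is "side" or "top"; returns (picture, depth): 420x560x3 uint8, red, green, blue; 420x560 float32, m along the optical axis (not along the pixel's ray), 0 where there is no reading.
- eyes.camera_model(name): a dict with "mtx" (3x3 intrinsics, pixels), "dist_coeffs" ([k1, k2, p1, p2, k3] as OpenCV has them; the pictures are not rectified), "rvec" (rotation vector, rad) and "tvec" (3), from world to camera coordinates, as OpenCV has them. Camera axes: x right, y down, z forward; pixel columns grow to the right and rows downward; lengths in m; the calibration is good to about 2 mm. A picture is of the moment at which its call begins. camera_model takes no time and is no camera call.
- order.close_job(): hands the job in, once; it reports no verdict.
Trained networks look in the newest picture that a camera, given by its name, has taken for a name from the list of things; names that differ only in an ending like _2 or _b are one class to them, and where a whole thing is asked for, a point or a joint stands for the part that bears it (a point fixed in the world has none). Each returns a list of dicts, best first, with "score" (0 to 1); they miss things now and then, are a little off and sometimes report something else, mostly with a low value. They report only what shows in the picture. A call takes as long as a camera call.
- eyes.find_in(camera, query): "rect" ([centre column, centre row, width, height] in pixels, round what is visible of it).
- eyes.masks_of(camera, query): "mask" (420x560 bool, what is visible of it) and "rect" ([centre column, centre row, width, height] in pixels, round what is visible of it).
- eyes.tip_of(camera, query): "location" ([row, column] in pixels: a listed point, or the origin of a listed thing).
The state is a dict: "time": time; "q": joint angles; "dq": joint speeds; "tau": joint torques, N m; "tcp_pos": TCP position; "tool_rot": TCP orientation; "force": force on the tool from outside, world axes, zero at the start; "wrist_torque": the same for the moment, N m; "opening": finger opening in m.
Only numpy, scipy, OpenCV 4.12 (cv2) and the standard library are available. Lean on these libraries where they do the work, as an engineer would, in place of code of your own. Each camera call takes 0.05 s, during which the arm holds its last target.

## Working session

There is one attempt and no reset: what is moved stays moved. The work goes in short steps, Python scripts to look and compute and a shell command to move; the robot and the scene stay as the last step left them, time stands still between calls to the robot, and variables do not carry over. Pictures are saved under pics/ and viewed, and the job is handed in when it is done.

```bash
ls; mkdir -p pics
cat > h.py <<'E'
import numpy as np, cv2
from station import readout, eyes, order, ctrl
def snap(n,f):
    p,d=eyes.camera(n); cv2.imwrite(f'pics/{f}.png',p[:,:,::-1]); np.save(f'pics/{f}.npy',d); return p,d
def ray(n,uv):
    m=eyes.camera_model(n);R=cv2.Rodrigues(np.array(m['rvec'],float))[0];t=np.array(m['tvec'],float).ravel()
    u=cv2.undistortPoints(np.array([[uv]],float),np.array(m['mtx'],float),np.array(m['dist_coeffs'],float))[0,0]
    return -R.T@t, R.T@np.array([u[0],u[1],1.])
def onz(n,uv,z):
    c,d=ray(n,uv); return c+d*(z-c[2])/d[2]
def dep(n,uv,D):
    c,d=ray(n,uv); return c+d*D
def proj(n,P):
    m=eyes.camera_model(n)
    return cv2.projectPoints(np.array(P,float).reshape(-1,3),np.array(m['rvec'],float),np.array(m['tvec'],float),np.array(m['mtx'],float),np.array(m['dist_coeffs'],float))[0].reshape(-1,2)
E
python3 - <<'E'
from h import *
print(readout.get_state())
for n in('top','side'):
    snap(n,n+'0')
    c,_=ray(n,(280,210)); print(n,c)
    for q in ['batten_mid','batten_back_l','batten_back_r','batten_end_l','fence_face','fence_end','stop_face']:
        r=eyes.tip_of(n,q)
        for x in r[:2]:
            uv=x['location'][::-1]; print(n,q,round(x['score'],2),np.round(uv,1),np.round(onz(n,uv,.03 if q=='stop_face' else .015),4))
E
```

```text
pics
{'time': 0.0, 'q': array([-1.20089108,  0.46946134, -0.04857413,  1.53366449,  0.02410738,
        1.14099423, -0.08230103]), 'dq': array([-0.00110315, -0.00112095, -0.00015691, -0.00082692,  0.0005735 ,
        0.00190691, -0.00091908]), 'tau': array([-1.55927966e-03, -5.10308003e+01, -4.73209633e-02, -2.37710792e+01,
        1.06336264e-02,  7.40010029e-03, -6.15244858e-06]), 'tcp_pos': array([0.2619454 , 0.6216368 , 0.30286026]), 'tool_rot': array([ 0.1393831 ,  0.69320215, -0.14073958,  0.69299026]), 'force': array([ 0.2125603 , -0.48002792,  0.58757143]), 'wrist_torque': array([ 0.00478573,  0.04592893, -0.00730475]), 'opening': 0.08537474118501032}
top [0.3944546  0.02979866 1.21569168]
top batten_mid 0.84 [294.2 213.8] [ 0.5524 -0.0345  0.015 ]
top batten_back_l 0.84 [346.9 201. ] [ 0.5988 -0.2032  0.015 ]
top batten_back_l 0.59 [238.6 201.8] [0.5859 0.1439 0.015 ]
top batten_back_r 0.84 [346.9 201. ] [ 0.5988 -0.2032  0.015 ]
top batten_back_r 0.59 [238.6 201.8] [0.5859 0.1439 0.015 ]
top batten_end_l 0.62 [237.7 211.4] [0.5549 0.1455 0.015 ]
top fence_face 0.64 [275.1 1
[... 320 characters left out ...]
 [296.1 224.6] [ 0.5628 -0.0384  0.015 ]
side batten_mid 0.55 [336.7 262.5] [ 0.596  -0.1972  0.015 ]
side batten_back_l 0.83 [335.2 262.4] [ 0.5927 -0.1953  0.015 ]
side batten_back_l 0.76 [277.5 184.4] [0.5874 0.1333 0.015 ]
side batten_back_r 0.83 [335.2 262.4] [ 0.5927 -0.1953  0.015 ]
side batten_back_r 0.76 [277.5 184.4] [0.5874 0.1333 0.015 ]
side batten_end_l 0.59 [268.6 187.6] [0.557  0.1317 0.015 ]
side batten_end_l 0.15 [257.8 145.6] [0.6114 0.3408 0.015 ]
side fence_face 0.73 [311.7 198.3] [0.6518 0.0351 0.015 ]
side fence_end 0.59 [257.9 143.1] [0.6174 0.3538 0.015 ]
side fence_end 0.49 [191.9 122.3] [0.4509 0.5737 0.015 ]
side stop_face 0.76 [268.3 160.4] [0.6028 0.2345 0.03  ]
```

View pics/top0.png

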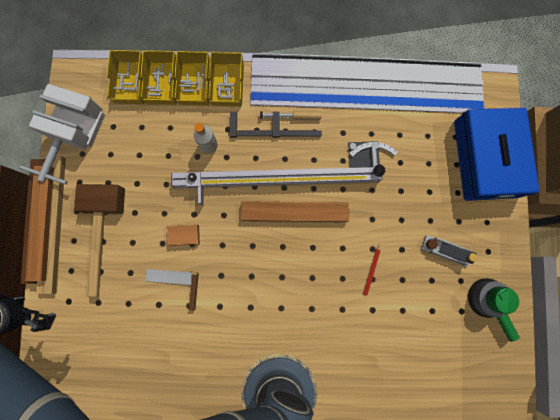

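View pics/side0.png

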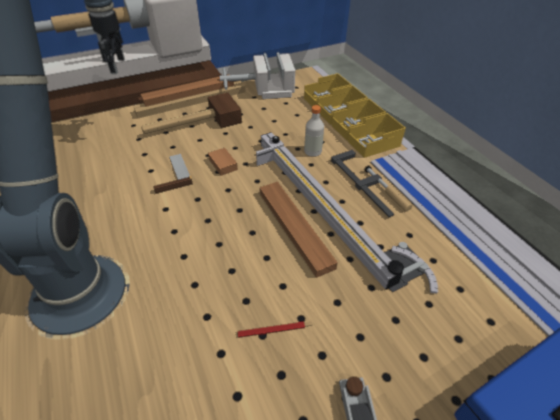

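Run:
```python
from h import *
p=cv2.imread('pics/top0.png')
cv2.imwrite('pics/top0z.png',cv2.resize(p[150:260,160:400],None,fx=3.3,fy=3.3,interpolation=cv2.INTER_CUBIC))
p=cv2.imread('pics/side0.png')
cv2.imwrite('pics/side0z.png',cv2.resize(p[120:290,190:450],None,fx=3,fy=3,interpolation=cv2.INTER_CUBIC))
for n in('top','side'):
    for q in ['batten_mid','offcut','fence_face','stop_face']:
        r=eyes.masks_of(n,q)
        if not r: print(n,q,'none');continue
        m=r[0]['mask']; d=np.load(f'pics/{n}0.npy')
        ii=np.argwhere(m&(d>0))
        P=np.array([dep(n,(c,rr),d[rr,c]) for rr,c in ii])
        print(n,q,round(r[0]['score'],2),len(ii),'z pct',np.round(np.percentile(P[:,2],[5,25,50,75,95]),3))
        if q in('batten_mid','offcut'):
            T=P[abs(P[:,2]-.03)<.006]
            rect=cv2.minAreaRect(T[:,:2].astype(np.float32)); print(rect, np.round(cv2.boxPoints(rect),4).tolist())
        np.save(f'pics/P_{n}_{q}.npy',P)
        # contour based: fit mask onto z=.03
        cs,_=cv2.findContours(m.astype(np.uint8),0,1); c=max(cs,key=cv2.contourArea)
        W=np.array([onz(n,x[0],.03)[:2] for x in c],np.float32); print('  contour z.03',np.round(cv2.boxPoints(cv2.minAreaRect(W)),4).tolist())
```

```text
top batten_mid 0.89 2167 z pct [0.019 0.028 0.03  0.032 0.034]
((0.5592578649520874, -0.035125598311424255), (0.06123927980661392, 0.3390336334705353), 0.8708145618438721) [[0.5260999798774719, 0.1339000016450882], [0.5311999917030334, -0.20509999990463257], [0.5924999713897705, -0.20419999957084656], [0.5873000025749207, 0.1348000019788742]]
  contour z.03 [[0.5180000066757202, 0.13359999656677246], [0.5238999724388123, -0.20499999821186066], [0.5929999947547913, -0.2037999927997589], [0.5871000289916992, 0.1348000019788742]]
top offcut 0.6 637 z pct [0.018 0.028 0.03  0.031 0.034]
((0.47486528754234314, 0.31533944606781006), (0.06012419983744621, 0.09627290815114975), 4.909567832946777) [[0.4408000111579895, 0.36070001125335693], [0.4490000009536743, 0.2648000121116638], [0.508899986743927, 0.27000001072883606], [0.5006999969482422, 0.3659000098705292]]
  contour z.03 [[0.4399000108242035, 0.3596000075340271], [0.44620001316070557, 0.259799987077713], [0.5084999799728394, 0.2637999951839447], [0.5020999908447266, 0.3635999858379364]]Traceback (most recent call last):
  File "<stdin>", line 12, in <module>
  File "h.py", line 12, in dep
    c,d=ray(n,uv); return c+d*D
        ~~~^^^^^^
  File "h.py", line 6, in ray
    m=eyes.camera_model(n);R=cv2.Rodrigues(np.array(m['rvec'],float))[0];t=np.array(m['tvec'],float).ravel()
ValueError: time passes only in moves, steps and waits
```

View pics/top0z.png

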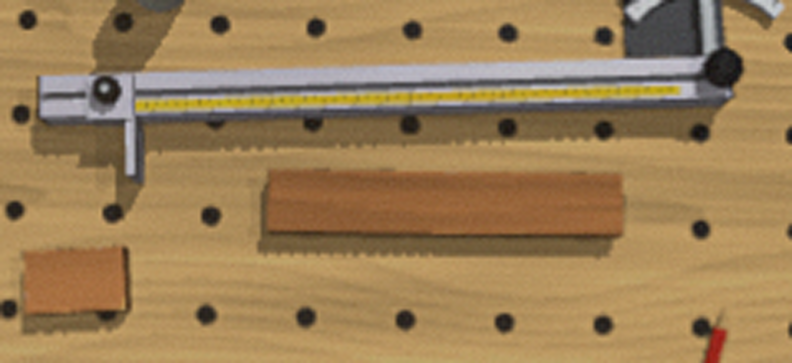

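View pics/side0z.png

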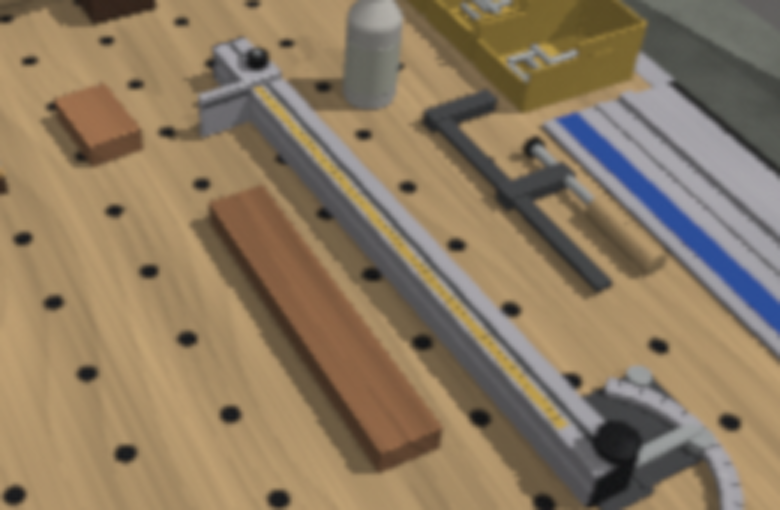

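The top view shows the batten from (240,203) to (349,221), the fence above it with its front edge sloping slightly (row ~187 at left, ~180 at right), and the stop plate at about (199,195). Next I fit the geometry from depth.

```bash
python3 - <<'E'
s=open('h.py').read()
s=s.replace("def snap","import pickle,os\nif not os.path.exists('cm.pkl'): pickle.dump({n:eyes.camera_model(n) for n in('top','side')},open('cm.pkl','wb'))\nCM=pickle.load(open('cm.pkl','rb'))\ndef snap").replace("m=eyes.camera_model(n)","m=CM[n]")
s+='''
def cloud(n,d):
    m=CM[n];R=cv2.Rodrigues(np.array(m['rvec'],float))[0];t=np.array(m['tvec'],float).ravel()
    h,w=d.shape; uv=np.stack(np.meshgrid(np.arange(w),np.arange(h)),-1).reshape(-1,1,2).astype(float)
    u=cv2.undistortPoints(uv,np.array(m['mtx'],float),np.array(m['dist_coeffs'],float))[:,0]
    P=np.c_[u,np.ones(len(u))]*d.reshape(-1,1)
    return ((P-t)@R).reshape(h,w,3)
'''
open('h.py','w').write(s)
E
python3 - <<'E'
from h import *
for n in('top','side'):
    d=np.load(f'pics/{n}0.npy'); P=cloud(n,d).reshape(-1,3)[d.ravel()>0]
    F=P[(P[:,0]>.56)&(P[:,0]<.73)&(P[:,1]>-.32)&(P[:,1]<.37)]
    # fence top
    T=F[(abs(F[:,2]-.046)<.006)&(F[:,0]>.6)]
    print(n,len(T))
    for y in np.arange(-.3,.36,.05):
        s=T[(abs(T[:,1]-y)<.012)]
        if len(s)>5: print(' y%.2f x %.4f..%.4f z %.4f'%(y,np.percentile(s[:,0],2),np.percentile(s[:,0],98),np.median(s[:,2])), end=' |')
        f=F[(abs(F[:,1]-y)<.012)&(F[:,2]>.008)&(F[:,2]<.036)&(F[:,0]>.605)]
        if len(f)>3: print('face x med %.4f n%d'%(np.median(f[:,0]),len(f)),end='')
        print()
    s=F[(F[:,0]<.63)&(F[:,1]>.2)&(F[:,1]<.3)&(F[:,2]>.03)]
    print('stop',len(s),np.round(np.percentile(s,[2,50,98],axis=0),4).tolist())
    B=P[(abs(P[:,2]-.03)<.006)&(P[:,0]>.5)&(P[:,0]<.615)&(P[:,1]>-.23)&(P[:,1]<.17)]
    for y in np.arange(-.19,.13,.06):
        b=B[abs(B[:,1]-y)<.02]; print('  bat y%.2f x %.4f %.4f z%.4f'%(y,np.percentile(b[:,0],1),np.percentile(b[:,0],99),np.median(b[:,2])))
    print(np.round(cv2.boxPoints(cv2.minAreaRect(B[:,:2].astype(np.float32))),4).tolist(),np.round(np.percentile(B[:,1],[1,99]),4))
E
```

```text
top 2433
 y-0.30 x 0.6663..0.6771 z 0.0461 |face x med 0.7168 n26
 y-0.25 x 0.6633..0.7021 z 0.0461 |face x med 0.6642 n18
 y-0.20 x 0.6606..0.6993 z 0.0467 |face x med 0.6609 n15
 y-0.15 x 0.6574..0.6978 z 0.0463 |face x med 0.6580 n8
 y-0.10 x 0.6543..0.6935 z 0.0463 |face x med 0.6549 n14
 y-0.05 x 0.6525..0.6923 z 0.0464 |face x med 0.6513 n11
 y-0.00 x 0.6485..0.6864 z 0.0468 |face x med 0.6497 n13
 y0.05 x 0.6461..0.6853 z 0.0462 |face x med 0.6457 n14
 y0.10 x 0.6425..0.6800 z 0.0462 |face x med 0.6431 n14
 y0.15 x 0.6401..0.6792 z 0.0462 |face x med 0.6397 n13
 y0.20 x 0.6363..0.6743 z 0.0460 |face x med 0.6374 n14
 y0.25 x 0.6093..0.6735 z 0.0462 |face x med 0.6334 n28
 y0.30 x 0.6243..0.6444 z 0.0448 |face x med 0.6246 n5
 y0.35 x 0.6279..0.6673 z 0.0462 |face x med 0.6282 n12
stop 104 [[0.573, 0.2583, 0.0376], [0.6126, 0.2642, 0.0553], [0.628, 0.2986, 0.0614]]
  bat y-0.19 x 0.5316 0.5898 z0.0302
  bat y-0.13 x 0.5311 0.5911 z0.0303
  bat y-0.07 x 0.5315 0.5893 z0.0303
  bat y-0.01 x 0.5297 0.5878 z0.0305
  bat y0.05 x 0.5284 0.5860 z0.0300
  bat y0.11 x 0.5269 0.5870 z0.0
[... 741 characters left out ...]
z 0.0450 |face x med 0.6396 n27
 y0.20 x 0.6359..0.6779 z 0.0441 |face x med 0.6366 n27
 y0.25 x 0.6035..0.6705 z 0.0448 |face x med 0.6267 n63

 y0.35 x 0.6269..0.6663 z 0.0441 |face x med 0.6280 n17
stop 153 [[0.5726, 0.2556, 0.0312], [0.6052, 0.2608, 0.0472], [0.6292, 0.2954, 0.0567]]
  bat y-0.19 x 0.5310 0.5899 z0.0288
  bat y-0.13 x 0.5301 0.5894 z0.0287
  bat y-0.07 x 0.5292 0.5885 z0.0286
  bat y-0.01 x 0.5284 0.5884 z0.0287
  bat y0.05 x 0.5273 0.5867 z0.0286
  bat y0.11 x 0.5256 0.5858 z0.0289
[[0.5249999761581421, 0.1362999975681305], [0.5303999781608582, -0.20679999887943268], [0.5932999849319458, -0.20589999854564667], [0.5878999829292297, 0.13729999959468842]] [-0.205   0.1292]
```

```bash
cat >> h.py <<'E'
from scipy.spatial.transform import Rotation as Rn
import math
FA=math.atan(0.0590)   # fence y axis turned by this from world y (ccw)
EX=np.array([math.cos(FA),math.sin(FA),0]); EY=np.array([-math.sin(FA),math.cos(FA),0])
O=np.array([0.6487,0,0])  # on the fence face
def fc(P): d=np.asarray(P)-O; return np.array([d@EX,d@EY,d[2]])
def st():
    s=readout.get_state(); R=Rn.from_quat(s['tool_rot']).as_matrix()
    f=s['force']; print('t%.2f tcp'%s['time'],np.round(s['tcp_pos'],4),'fence-coords',np.round(fc(s['tcp_pos']),4),'F fence',np.round([f@EX,f@EY,f[2]],2),'open %.4f'%s['opening'])
    return s,R
E
python3 - <<'E'
from h import *
s,R=st(); print(np.round(R,3))
d=np.load('pics/top0.npy'); P=cloud('top',d).reshape(-1,3)
k=P[(P[:,0]>.6)&(P[:,0]<.75)&(P[:,1]>-.36)&(P[:,1]<-.24)]; print('pivot',np.round(k[k[:,2]>.055].max(0),3),np.round(k[k[:,2]>.055].min(0),3))
# desired orientation: tool x down, tool z/y choices
x=np.array([0,0,-1.])
for nm,y in (('y=EY',EY),('y=-EY',-EY),('y=EX',EX),('y=-EX',-EX)):
    D=np.c_[x,y,np.cross(x,y)]; rv=Rn.from_matrix(R.T@D).as_rotvec(); print(nm,np.round(rv,3))
t=O+EX*(-0.145)+EY*(-0.010); t[2]=.2
print('delta tool',np.round(R.T@(t-s['tcp_pos']),4),'target',t)
for n,p in (('batten corners',None),):
    for c in [[.5257,.1345],[.5306,-.2055],[.5925,-.2045],[.5875,.1355]]: print(np.round(fc([*c,0]),4))
print(fc([.6,.256,0]))
E
```

```text
t0.95 tcp [0.2621 0.6221 0.3039] fence-coords [-0.3493  0.6437  0.3039] F fence [ 0.19 -0.17  0.15] open 0.0852
[[-0.     0.388  0.922]
 [ 0.     0.922 -0.388]
 [-1.     0.    -0.   ]]
pivot [ 0.71  -0.275  0.075] [ 0.674 -0.31   0.057]
y=EY [-0.458 -0.    -0.   ]
y=-EY [ 2.684 -0.     0.   ]
y=EX [ 1.113 -0.    -0.   ]
y=-EX [-2.029  0.    -0.   ]
delta tool [ 0.1039 -0.4962  0.4722] target [ 0.50454069 -0.01852279  0.2       ]
[-0.1149  0.1415  0.    ]
[-0.13   -0.1982  0.    ]
[-0.0681 -0.2008  0.    ]
[-0.0531  0.1389  0.    ]
[-0.03353768  0.2584239   0.        ]
```

```bash
python3 -m creep '[[0,0,0,-0.153,0,0,0.0854],[0,0,0,-0.153,0,0,0.0854],[0,0,0,-0.152,0,0,0.0854],[0,-0.03,0.01,0,0,0,0.0854],[0,-0.056,0.018,0,0,0,0.0854],[0,-0.056,0.018,0,0,0,0.0854],[0,-0.056,0.018,0,0,0,0.0854],[0,-0.056,0.018,0,0,0,0.0854],[0,-0.056,0.018,0,0,0,0.0854],[0,-0.056,0.018,0,0,0,0.0854],[0,-0.056,0.018,0,0,0,0.0854]]' && python3 -c "
from h import *
s,R=st();print(np.round(R.T@np.c_[EX,EY],4))"
```

```text
time: 2.33
tcp_pos: [0.4233, 0.207, 0.3043]
tool_rot: [-0.021, 0.706, 0.021, 0.707]
force: [0.5, 0.5, 0.9]
opening: 0.0855
t2.33 tcp [0.4233 0.207  0.3043] fence-coords [-0.2128  0.2199  0.3043] F fence [0.55 0.45 0.89] open 0.0855
[[ 1.1e-03  7.0e-04]
 [-3.0e-04  1.0e+00]
 [ 1.0e+00  3.0e-04]]
```

```bash
python3 -m creep '[[0.02,-0.05,0.011,0,0,0,0.0854],[0.02,-0.05,0.011,0,0,0,0.0854],[0.02,-0.05,0.011,0,0,0,0.0854],[0.02,-0.05,0.011,0,0,0,0.0854],[0.02,-0.05,0.011,0,0,0,0.0854],[0.03,0,0,0,0,0,0.0854],[0.03,0,0,0,0,0,0.0854],[0.03,0,0,0,0,0,0.0854],[0.02,0,0,0,0,0,0.0854],[0,0,0,0,0,0,0.0854]]' && python3 -c "
from h import *
s,R=st();print(np.round(R.T@np.c_[EX,EY],4)); snap('side','s1'); snap('top','t1')
p=cv2.imread('pics/s1.png'); cv2.imwrite('pics/s1z.png',cv2.resize(p[120:290,150:410],None,fx=3,fy=3))"
```

```text
time: 3.58
tcp_pos: [0.4918, -0.0374, 0.0928]
tool_rot: [-0.021, 0.708, 0.021, 0.706]
force: [0.5, -0.2, -0.4]
opening: 0.0854
t3.58 tcp [ 0.4918 -0.0374  0.0928] fence-coords [-0.1588 -0.0281  0.0928] F fence [ 0.47 -0.19 -0.39] open 0.0854
[[-2.9e-03  2.0e-04]
 [-3.0e-04  1.0e+00]
 [ 1.0e+00  3.0e-04]]
```

View pics/s1z.png

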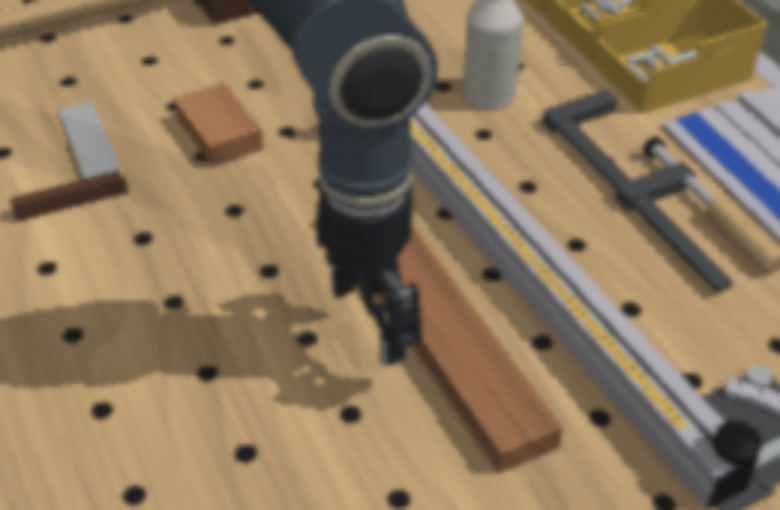

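```bash
python3 -m creep '[[0.009,0,0,0,0,0,0.0854],[0.008,0,0,0,0,0,0.0854],[0,0,0.008,0,0,0,0.0854],[0,0,0.006,0,0,0,0.0854],[0,0,0.004,0,0,0,0.0854],[0,0,0.004,0,0,0,0.0854],[0,0,0.004,0,0,0,0.0854],[0,0,0.004,0,0,0,0.0854],[0,0,0.004,0,0,0,0.0854]]' && python3 -c "
from h import *
s,R=st();print(np.round(R.T@np.c_[EX,EY],4))"
```

```text
time: 4.8
tcp_pos: [0.5262, -0.0356, 0.0768]
tool_rot: [-0.021, 0.707, 0.021, 0.706]
force: [-1.6, 0.2, 0.5]
opening: 0.0853
t4.80 tcp [ 0.5262 -0.0356  0.0768] fence-coords [-0.1244 -0.0283  0.0768] F fence [-1.54  0.28  0.55] open 0.0853
[[-1.e-03  1.e-04]
 [ 1.e-04  1.e+00]
 [ 1.e+00 -1.e-04]]
```

```bash
python3 -m creep '[[0,0,0.004,0,0,0,0.0854],[0,0,0.004,0,0,0,0.0854],[0,0,0.004,0,0,0,0.0854],[0,0,0.004,0,0,0,0.0854],[0,0,0.004,0,0,0,0.0854],[0,0,0.004,0,0,0,0.0854],[0,0,0.004,0,0,0,0.0854],[0,0,0.004,0,0,0,0.0854],[0,0,0,0,0,0,0.0854]]' && python3 -c "
from h import *
s,R=st()
p,d=snap('side','s2');snap('top','t2'); P=cloud('side',d).reshape(-1,3)
B=P[(P[:,2]>.008)&(P[:,2]<.04)&(P[:,0]>.55)&(P[:,1]>-.23)&(P[:,1]<-.06)];F=np.array([fc(x) for x in B])
for y in (-.18,-.14,-.1):
  f=F[(abs(F[:,1]-y)<.015)&(F[:,2]>.024)&(F[:,2]<.033)]; print(y,len(f),np.round(np.percentile(f[:,0],[2,50,98]),4))
cv2.imwrite('pics/s2z.png',cv2.resize(p[120:290,190:450,::-1],None,fx=3,fy=3))"
```

```text
time: 5.92
tcp_pos: [0.5593, -0.0335, 0.0771]
tool_rot: [-0.021, 0.706, 0.021, 0.707]
force: [-0.4, 0.5, -0.4]
opening: 0.0857
t5.92 tcp [ 0.5593 -0.0335  0.0771] fence-coords [-0.0912 -0.0282  0.0771] F fence [-0.36  0.55 -0.36] open 0.0857
-0.18 236 [-0.0813 -0.0519 -0.0005]
-0.14 235 [-0.0811 -0.0502  0.2238]
-0.1 242 [-0.0812 -0.0455  0.2308]
```

View pics/s2z.png

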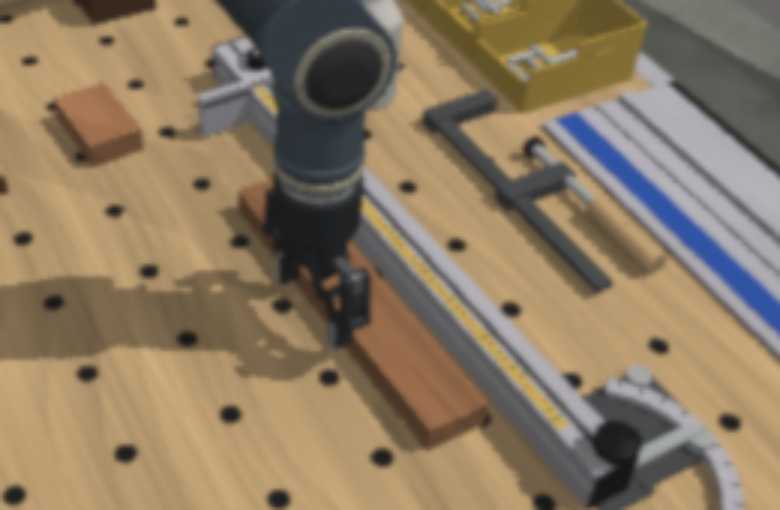

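```bash
python3 -m creep '[[0,0,0.003,0,0,0,0.0854],[0,0,0.003,0,0,0,0.0854],[0,0,0.003,0,0,0,0.0854],[0,0,0.003,0,0,0,0.0854],[0,0,0.002,0,0,0,0.0854],[0,0,0.001,0,0,0,0.0854],[0,0,0.001,0,0,0,0.0854],[0,0,0.001,0,0,0,0.0854]]' && python3 -c "
from h import *
st()"; python3 -m creep '[[0,0,0.001,0,0,0,0.0854]]'&& python3 -c "
from h import *
st()"
```

```text
time: 7.02
tcp_pos: [0.5754, -0.0325, 0.0769]
tool_rot: [-0.021, 0.707, 0.021, 0.707]
force: [-2.1, -0.3, 1.8]
opening: 0.0855
t7.03 tcp [ 0.5754 -0.0325  0.0769] fence-coords [-0.0751 -0.0281  0.0769] F fence [-2.11 -0.18  1.77] open 0.0855
time: 7.15
tcp_pos: [0.5764, -0.0324, 0.0769]
tool_rot: [-0.021, 0.707, 0.021, 0.707]
force: [-2.1, 0.2, 1.2]
opening: 0.0854
t7.15 tcp [ 0.5764 -0.0324  0.0769] fence-coords [-0.0741 -0.0281  0.0769] F fence [-2.1   0.34  1.19] open 0.0854
```

```bash
cat > s.py <<'E'
from h import *
st()
E
for i in 1; do python3 -m creep '[[0,0,0.001,0,0,0,0.0854]]' >/dev/null; python3 s.py;  python3 -m creep '[[0,0,0.001,0,0,0,0.0854]]' >/dev/null; python3 s.py; done
```

```text
t7.28 tcp [ 0.5774 -0.0324  0.0769] fence-coords [-0.073  -0.0282  0.0769] F fence [-0.99 -0.01  2.36] open 0.0855
t7.40 tcp [ 0.5784 -0.0323  0.0768] fence-coords [-0.0721 -0.0281  0.0768] F fence [-1.14 -0.17  1.29] open 0.0849
```

```bash
python3 -m creep '[[0,0,0.0005,0,0,0,0.0854]]' >/dev/null; python3 s.py;  python3 -m creep '[[0,0,0.0005,0,0,0,0.0854]]' >/dev/null; python3 s.py; python3 -m creep '[[0,0,0.0005,0,0,0,0.0854]]' >/dev/null; python3 s.py
```

```text
t7.53 tcp [ 0.5789 -0.0323  0.0768] fence-coords [-0.0716 -0.0281  0.0768] F fence [-1.83 -0.73  0.52] open 0.0851
t7.65 tcp [ 0.5793 -0.0323  0.0768] fence-coords [-0.0711 -0.0282  0.0768] F fence [-1.75  0.27  0.96] open 0.0852
t7.78 tcp [ 0.5799 -0.0322  0.0769] fence-coords [-0.0706 -0.0281  0.0769] F fence [-1.69  0.56  0.62] open 0.0856
```

```bash
python3 -m creep '[[0,0,0.0005,0,0,0,0.0854]]' >/dev/null; python3 s.py
```

```text
t7.90 tcp [ 0.5801 -0.0322  0.0768] fence-coords [-0.0704 -0.0281  0.0768] F fence [-3.52 -0.23  2.48] open 0.0853
```

```bash
python3 -m creep '[[0,0,0.0003,0,0,0,0.0854]]' >/dev/null; python3 s.py
```

```text
t8.03 tcp [ 0.5801 -0.0322  0.0768] fence-coords [-0.0703 -0.0281  0.0768] F fence [-4.29  0.57  3.73] open 0.0853
```

```bash
python3 -m creep '[[0,0,0,0,0,0,0.0854]]' >/dev/null; python3 s.py; python3 -c "
from h import *
p,d=snap('side','s3'); cv2.imwrite('pics/s3z.png',cv2.resize(p[120:290,190:450,::-1],None,fx=3,fy=3))
p,d=snap('top','t3'); cv2.imwrite('pics/t3z.png',cv2.resize(p[150:260,160:400,::-1],None,fx=3.3,fy=3.3))"
```

```text
t8.15 tcp [ 0.5801 -0.0322  0.0768] fence-coords [-0.0704 -0.0281  0.0768] F fence [-4.56  0.11  2.83] open 0.0851
```

View pics/s3z.png

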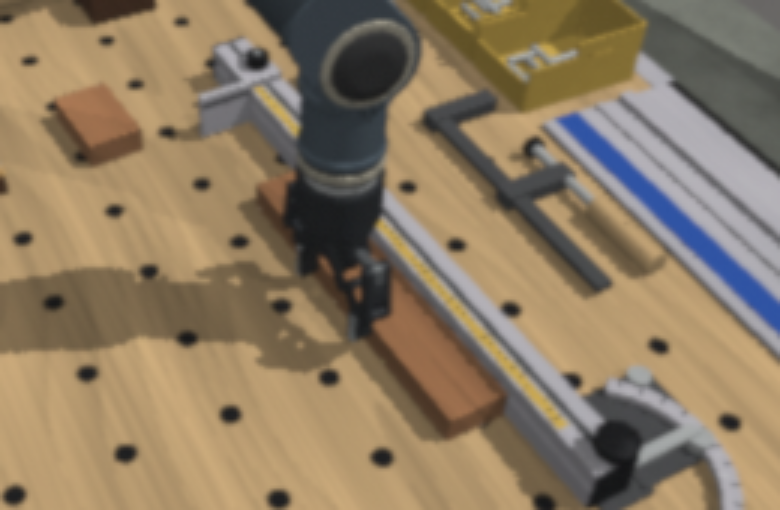

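View pics/t3z.png

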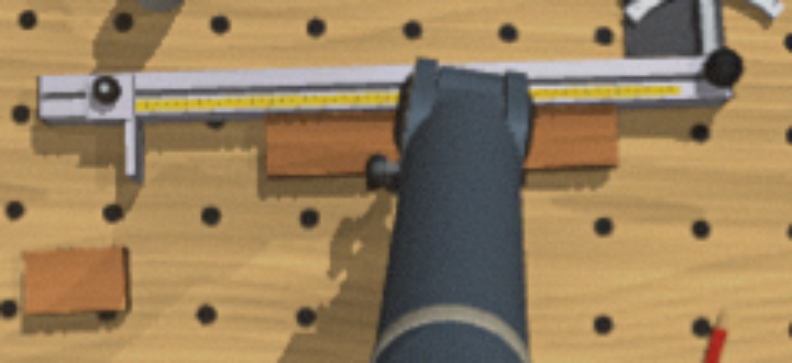

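```bash
python3 -m creep '[[0,0,0.0004,0,0,0,0.0854]]' >/dev/null; python3 s.py;  python3 -m creep '[[0,0,0.0002,0,0,0,0.0854]]' >/dev/null; python3 s.py
```

```text
t8.38 tcp [ 0.5802 -0.0322  0.0768] fence-coords [-0.0703 -0.0281  0.0768] F fence [-6.34  0.04  4.52] open 0.0854
t8.50 tcp [ 0.5802 -0.0322  0.0768] fence-coords [-0.0703 -0.0281  0.0768] F fence [-7.47  0.35  4.37] open 0.0855
```

```bash
python3 -m creep '[[-0.0005,0,0,0,0,0,0.0854]]' >/dev/null; python3 s.py; python3 -m creep '[[-0.0003,0,0,0,0,0,0.0854]]' >/dev/null; python3 s.py
```

```text
t8.62 tcp [ 0.5802 -0.0322  0.0768] fence-coords [-0.0703 -0.0281  0.0768] F fence [-3.98  0.56 -1.01] open 0.0855
t8.75 tcp [ 0.5802 -0.0322  0.0769] fence-coords [-0.0703 -0.0281  0.0769] F fence [-5.03 -0.03 -2.92] open 0.0853
```

```bash
python3 -m creep '[[0.0003,0,0.0004,0,0,0,0.0854]]' >/dev/null; python3 s.py; python3 -m creep '[[0,0,0,0,0,0,0.0854]]' >/dev/null; python3 s.py
```

```text
t8.88 tcp [ 0.5803 -0.0322  0.0768] fence-coords [-0.0702 -0.0282  0.0768] F fence [-7.06  0.64  2.78] open 0.0855
t9.00 tcp [ 0.5803 -0.0323  0.0768] fence-coords [-0.0702 -0.0282  0.0768] F fence [-6.36 -0.15  0.93] open 0.0855
```

```bash
python3 -m creep '[[0,0,0.0002,0,0,0,0.0854]]' >/dev/null; python3 s.py; python3 -m creep '[[0,0,0,0,0,0,0.0854],[0,0,0,0,0,0,0.0854]]' >/dev/null; python3 s.py; python3 -m creep '[[0,0,-0.002,0,0,0,0.0854],[0,0,-0.004,0,0,0,0.0854],[0,0,-0.01,0,0,0,0.0854],[0,0,-0.01,0,0,0,0.0854]]' >/dev/null; python3 s.py
```

```text
t9.12 tcp [ 0.5803 -0.0322  0.0768] fence-coords [-0.0702 -0.0282  0.0768] F fence [-7.1   0.14  1.69] open 0.0855
t9.38 tcp [ 0.5803 -0.0323  0.0768] fence-coords [-0.0702 -0.0282  0.0768] F fence [-7.83 -0.33  1.15] open 0.0856
t9.88 tcp [ 0.5558 -0.0337  0.0777] fence-coords [-0.0947 -0.0282  0.0777] F fence [ 0.17 -0.8  -0.17] open 0.0857
```

```bash
python3 -m creep '[[-0.04,0,-0.01,0,0,0,0],[-0.04,0,0,0,0,0,0],[0,-0.045,0.01,0,0,0,0],[0,-0.045,0.01,0,0,0,0],[0,-0.045,0.01,0,0,0,0],[0,-0.045,0.02,0,0,0,0],[0,-0.035,0.021,0,0,0,0],[0,0,0,0,0,0,0]]' 20 >/dev/null; python3 s.py
python3 - <<'E'
from h import *
for n in('top','side'):
    p,d=snap(n,n+'4'); P=cloud(n,d).reshape(-1,3); F=np.array([fc(x) for x in P])
    B=F[(abs(F[:,2]-.03)<.005)&(F[:,0]>-.1)&(F[:,0]<.0)&(F[:,1]>-.25)&(F[:,1]<.2)]
    for y in np.arange(-.19,.14,.04):
        b=B[abs(B[:,1]-y)<.015]
        if len(b)>10: print(n,'%.2f n%d'%(y,len(b)),np.round(np.percentile(b[:,0],[2,98]),4))
    print('ends',np.round(np.percentile(B[:,1],[.5,99.5]),4))
    s=F[(F[:,0]<-.005)&(F[:,0]>-.07)&(F[:,1]>.2)&(F[:,1]<.3)&(F[:,2]>.045)]
    print('stop',np.round(np.percentile(s,[2,50,98],axis=0),4).tolist())
    for y in np.arange(-.25,.36,.1):
        f=F[(abs(F[:,1]-y)<.015)&(abs(F[:,2]-.046)<.005)&(F[:,0]>-.02)&(F[:,0]<.06)]
        if len(f)>5: print('   fence',round(y,2),np.round(np.percentile(f[:,0],[2,98]),4))
p=cv2.imread('pics/top4.png');cv2.imwrite('pics/t4z.png',cv2.resize(p[150:260,160:400],None,fx=3.3,fy=3.3))
E
```

```text
t10.88 tcp [ 0.6297 -0.2486  0.1574] fence-coords [-0.0336 -0.247   0.1574] F fence [0.07 0.36 0.28] open 0.0001
top -0.19 n134 [-0.0597 -0.0023]
top -0.15 n171 [-0.0596 -0.0017]
top -0.11 n175 [-0.0584 -0.0005]
top -0.07 n172 [-0.06   -0.0026]
top -0.03 n164 [-0.0595 -0.0013]
top 0.01 n171 [-0.0585 -0.0028]
top 0.05 n174 [-0.0603 -0.0023]
top 0.09 n171 [-0.0588 -0.0011]
top 0.13 n157 [-0.0604 -0.0024]
ends [-0.1973  0.1405]
stop [[-0.0597, 0.2614, 0.046], [-0.0308, 0.2657, 0.0559], [-0.0058, 0.2926, 0.0607]]
   fence -0.25 [0.0085 0.0386]
   fence -0.15 [0.001  0.0389]
   fence -0.05 [0.0007 0.0399]
   fence 0.05 [0.0006 0.0393]
   fence 0.15 [0.0005 0.0393]
   fence 0.25 [-0.0073  0.0392]
   fence 0.35 [-0.0003  0.0388]
side -0.19 n195 [-0.0605 -0.0015]
side -0.15 n218 [-0.0601 -0.0007]
side -0.11 n199 [-0.0601 -0.0008]
side -0.07 n191 [-0.0607 -0.0009]
side -0.03 n171 [-0.0601 -0.0009]
side 0.01 n165 [-0.0607 -0.0005]
side 0.05 n157 [-0.0608 -0.0006]
side 0.09 n144 [-0.061  -0.0004]
side 0.13 n115 [-0.0602 -0.0006]
ends [-0.2169  0.1434]
stop [[-0.059, 0.2595, 0.0453], [-0.0279, 0.2639, 0.0529], [-0.0059, 0.2932, 0.0577]]
   fence -0.25 [-0.0012  0.0391]
   fence -0.15 [-0.0011  0.0312]
   fence -0.05 [-0.0009  0.0395]
   fence 0.05 [-0.0006  0.038 ]
   fence 0.15 [-0.0003  0.0377]
   fence 0.25 [-0.0167  0.0368]
   fence 0.35 [-0.0003  0.0368]
```

View pics/t4z.png

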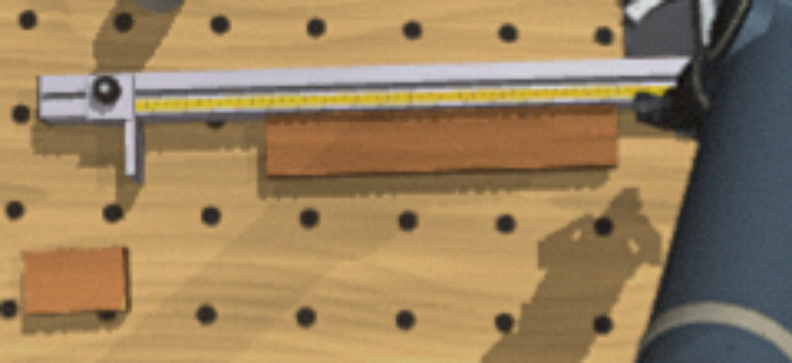

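```bash
python3 -m creep '[[0.03,0,0,0,0,0,0],[0.025,0,0,0,0,0,0],[0.0165,0,0,0,0,0,0],[0,0.012,0,0,0,0,0],[0,0.01,0,0,0,0,0],[0,0.003,0,0,0,0,0],[0,0.003,0,0,0,0,0],[0,0.003,0,0,0,0,0],[0,0.003,0,0,0,0,0],[0,0.003,0,0,0,0,0]]' >/dev/null; python3 s.py
```

```text
t12.22 tcp [ 0.6274 -0.2089  0.0863] fence-coords [-0.0335 -0.2073  0.0863] F fence [ 0.16 -2.8   2.71] open 0.0003
```

```bash
python3 -m creep '[[0,0.004,0.0002,0,0,0,0],[0,0.005,0.0001,0,0,0,0],[0,0.006,0,0,0,0,0],[0,0.006,0,0,0,0,0],[0,0.006,0,0,0,0,0],[0,0.006,0,0,0,0,0],[0,0.005,0,0,0,0,0],[0,0.004,0,0,0,0,0],[0,0,0,0,0,0,0]]' >/dev/null; python3 s.py
python3 - <<'E'
from h import *
for n in('top','side'):
    p,d=snap(n,n+'5'); P=cloud(n,d).reshape(-1,3); F=np.array([fc(x) for x in P])
    B=F[(abs(F[:,2]-.03)<.005)&(F[:,0]>-.1)&(F[:,0]<.0)&(F[:,1]>-.25)&(F[:,1]<.25)]
    for y in np.arange(-.15,.2,.06):
        b=B[abs(B[:,1]-y)<.015]
        if len(b)>10: print(n,'%.2f n%d'%(y,len(b)),np.round(np.percentile(b[:,0],[2,98]),4))
    print('ends',np.round(np.percentile(B[:,1],[.5,99.5]),4))
E
```

```text
t13.35 tcp [ 0.6251 -0.1647  0.0856] fence-coords [-0.0332 -0.163   0.0856] F fence [-0.11 -0.67  0.18] open -0.0001
top -0.15 n28 [-0.0597 -0.0008]
top -0.09 n164 [-0.0582 -0.0028]
top -0.03 n163 [-0.0597 -0.0013]
top 0.03 n169 [-0.0591 -0.0003]
top 0.09 n171 [-0.0595 -0.0008]
top 0.15 n165 [-0.0605 -0.0026]
ends [-0.1441  0.1886]
side -0.15 n56 [-0.0606 -0.0343]
side -0.09 n134 [-0.0605 -0.0152]
side -0.03 n180 [-0.06   -0.0005]
side 0.03 n153 [-0.0588 -0.0008]
side 0.09 n146 [-0.0606 -0.0005]
side 0.15 n134 [-0.0594 -0.0007]
ends [-0.2214  0.1915]
```

```bash
python3 -m creep '[[0,0.003,0.0001,0,0,0,0],[0,0.005,0,0,0,0,0],[0,0.006,0,0,0,0,0],[0,0.006,0.0001,0,0,0,0],[0,0.006,0,0,0,0,0],[0,0.006,0,0,0,0,0],[0,0.006,0.0001,0,0,0,0],[0,0.006,0,0,0,0,0],[0,0.006,0,0,0,0,0],[0,0.004,0,0,0,0,0],[0,0.003,0,0,0,0,0],[0,0.001,0,0,0,0,0]]' >/dev/null; python3 s.py
python3 - <<'E'
from h import *
for n in('top','side'):
    p,d=snap(n,n+'6'); P=cloud(n,d).reshape(-1,3); F=np.array([fc(x) for x in P])
    B=F[(abs(F[:,2]-.03)<.005)&(F[:,0]>-.1)&(F[:,0]<.0)&(F[:,1]>-.25)&(F[:,1]<.255)]
    for y in np.arange(-.09,.24,.06):
        b=B[abs(B[:,1]-y)<.015]
        if len(b)>10: print(n,'%.2f n%d'%(y,len(b)),np.round(np.percentile(b[:,0],[2,98]),4))
    print('ends',np.round(np.percentile(B[:,1],[.5,99.5]),4))
p=cv2.imread('pics/top6.png');cv2.imwrite('pics/t6z.png',cv2.resize(p[150:260,160:400],None,fx=3.3,fy=3.3))
E
```

```text
t14.95 tcp [ 0.6219 -0.1078  0.0859] fence-coords [-0.0331 -0.1061  0.0859] F fence [-0.97 -2.17 -0.69] open -0.0002
top -0.03 n170 [-0.0594 -0.0013]
top 0.03 n175 [-0.0602 -0.0003]
top 0.09 n168 [-0.0594 -0.001 ]
top 0.15 n171 [-0.0602 -0.0022]
top 0.21 n176 [-0.0586 -0.0012]
ends [-0.0735  0.2455]
side -0.09 n60 [-0.0616 -0.0331]
side -0.03 n118 [-0.0607 -0.0206]
side 0.03 n155 [-0.0596 -0.0009]
side 0.09 n141 [-0.0593 -0.0016]
side 0.15 n133 [-0.0606 -0.0008]
side 0.21 n122 [-0.0605 -0.0005]
ends [-0.2322  0.2457]
```

View pics/t6z.png

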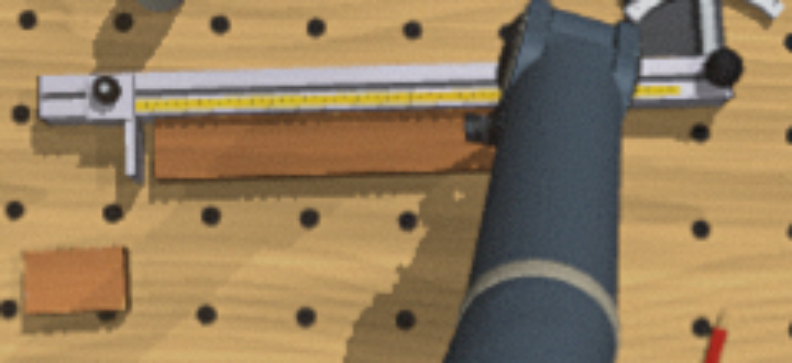

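```bash
python3 -m creep '[[0,0.003,0,0,0,0,0],[0,0.003,0,0,0,0,0],[0,0.002,0,0,0,0,0],[0,0.001,0,0,0,0,0]]' >/dev/null; python3 s.py; python3 -m creep '[[0,0.001,0,0,0,0,0]]' >/dev/null; python3 s.py;python3 -m creep '[[0,0.0007,0,0,0,0,0]]' >/dev/null; python3 s.py
```

```text
t15.55 tcp [ 0.6216 -0.0987  0.086 ] fence-coords [-0.0328 -0.0969  0.086 ] F fence [-1.12 -2.17 -0.33] open -0.0002
t15.68 tcp [ 0.6216 -0.0979  0.086 ] fence-coords [-0.0328 -0.0961  0.086 ] F fence [-0.72 -1.12 -0.21] open -0.0003
t15.80 tcp [ 0.6216 -0.0972  0.086 ] fence-coords [-0.0328 -0.0954  0.086 ] F fence [-0.38 -1.82  0.22] open -0.0001
```

```bash
python3 -m creep '[[0,0.0007,0,0,0,0,0]]' >/dev/null; python3 s.py;python3 -m creep '[[0,0.0005,0,0,0,0,0]]' >/dev/null; python3 s.py
```

```text
t15.93 tcp [ 0.6215 -0.0965  0.086 ] fence-coords [-0.0328 -0.0948  0.086 ] F fence [-0.36 -1.7   0.68] open 0.0002
t16.05 tcp [ 0.6215 -0.096   0.0859] fence-coords [-0.0329 -0.0942  0.0859] F fence [ 0.22 -0.92  0.23] open 0.0002
```

```bash
python3 -m creep '[[0,0.0005,0,0,0,0,0]]' >/dev/null; python3 s.py;python3 -m creep '[[0,0.0005,0,0,0,0,0]]' >/dev/null; python3 s.py;python3 -m creep '[[0,0.0005,0,0,0,0,0]]' >/dev/null; python3 s.py
```

```text
t16.18 tcp [ 0.6214 -0.0955  0.0859] fence-coords [-0.0328 -0.0937  0.0859] F fence [ 0.58 -1.98  0.23] open 0.0000
t16.30 tcp [ 0.6213 -0.095   0.0859] fence-coords [-0.0329 -0.0932  0.0859] F fence [ 0.53 -2.35  0.76] open -0.0000
t16.43 tcp [ 0.6213 -0.0946  0.0859] fence-coords [-0.0329 -0.0928  0.0859] F fence [-0.66 -1.83  0.21] open 0.0000
```

```bash
python3 -m creep '[[0,0.0005,0,0,0,0,0]]' >/dev/null; python3 s.py;python3 -m creep '[[0,0.0005,0,0,0,0,0]]' >/dev/null; python3 s.py
```

```text
t16.55 tcp [ 0.6212 -0.0941  0.0859] fence-coords [-0.0329 -0.0923  0.0859] F fence [-0.04 -1.82  0.86] open -0.0002
t16.68 tcp [ 0.6212 -0.0936  0.0859] fence-coords [-0.033  -0.0919  0.0859] F fence [-0.42 -3.34 -0.34] open -0.0000
```

```bash
python3 -m creep '[[0,0.0003,0,0,0,0,0]]' >/dev/null; python3 s.py;python3 -m creep '[[0,0.0003,0,0,0,0,0]]' >/dev/null; python3 s.py
```

```text
t16.80 tcp [ 0.6212 -0.0936  0.086 ] fence-coords [-0.033  -0.0918  0.086 ] F fence [-0.17 -3.5  -0.36] open -0.0000
t16.93 tcp [ 0.6212 -0.0936  0.086 ] fence-coords [-0.033  -0.0918  0.086 ] F fence [ 0.56 -3.93 -0.21] open -0.0003
```

```bash
python3 -m creep '[[0,0.0003,0,0,0,0,0]]' >/dev/null; python3 s.py
```

```text
t17.05 tcp [ 0.6212 -0.0935  0.0859] fence-coords [-0.033  -0.0917  0.0859] F fence [-0.14 -4.3   0.59] open 0.0000
```

```bash
python3 -m creep '[[0,0.0005,0,0,0,0,0]]' >/dev/null; python3 s.py; python3 -m creep '[[0,0.0004,0,0,0,0,0]]' >/dev/null; python3 s.py
```

```text
t17.18 tcp [ 0.6212 -0.0935  0.086 ] fence-coords [-0.033  -0.0917  0.086 ] F fence [ 0.29 -6.78 -0.02] open -0.0001
t17.30 tcp [ 0.6212 -0.0935  0.086 ] fence-coords [-0.033  -0.0917  0.086 ] F fence [-0.23 -6.21 -0.43] open 0.0001
```

```bash
python3 -m creep '[[0,0.0002,0,0,0,0,0]]' >/dev/null; python3 s.py
```

```text
t17.43 tcp [ 0.6212 -0.0934  0.086 ] fence-coords [-0.033  -0.0916  0.086 ] F fence [ 0.6  -7.98 -0.48] open -0.0001
```

```bash
python3 -m creep '[[0,0,0,0,0,0,0],[0,0,0,0,0,0,0]]' >/dev/null; python3 s.py; python3 -m creep '[[0,-0.002,0,0,0,0,0],[0,-0.004,0,0,0,0,0],[0,-0.01,0,0,0,0,0],[0,-0.02,0,0,0,0,0],[-0.04,-0.02,-0.03,0,0,0,0],[-0.04,-0.02,-0.05,0,0,0,0],[0,0,-0.03,0,0,0,0],[0,0,0,0,0,0,0]]' >/dev/null; python3 s.py
cat > chk.py <<'E'
from h import *
import sys
k=sys.argv[1]
for n in('top','side'):
    p,d=snap(n,n+k); P=cloud(n,d).reshape(-1,3); F=np.array([fc(x) for x in P])
    B=F[(abs(F[:,2]-.03)<.005)&(F[:,0]>-.1)&(F[:,0]<.0)&(F[:,1]>-.15)&(F[:,1]<.259)]
    for y in np.arange(-.06,.25,.06):
        b=B[abs(B[:,1]-y)<.015]
        if len(b)>10: print(n,'%.2f n%d'%(y,len(b)),np.round(np.percentile(b[:,0],[2,98]),4))
    print('ends',np.round(np.percentile(B[:,1],[.5,99.5]),4))
    s=F[(F[:,0]<-.005)&(F[:,0]>-.07)&(F[:,1]>.2)&(F[:,1]<.3)&(F[:,2]>.045)]
    print('stop',np.round(np.percentile(s,[2,50,98],axis=0),4).tolist())
    for y in np.arange(-.25,.36,.1):
        f=F[(abs(F[:,1]-y)<.015)&(abs(F[:,2]-.046)<.005)&(F[:,0]>-.02)&(F[:,0]<.06)]
        if len(f)>5: print('   fence',round(y,2),np.round(np.percentile(f[:,0],[2,98]),4))
p=cv2.imread(f'pics/top{k}.png');cv2.imwrite(f'pics/t{k}z.png',cv2.resize(p[150:260,160:400],None,fx=3.3,fy=3.3))
p=cv2.imread(f'pics/side{k}.png');cv2.imwrite(f'pics/s{k}z.png',cv2.resize(p[120:290,190:450],None,fx=3,fy=3))
E
python3 chk.py 7
```

```text
t17.68 tcp [ 0.6211 -0.0934  0.086 ] fence-coords [-0.033  -0.0916  0.086 ] F fence [ 0.95 -6.09 -0.4 ] open -0.0001
t18.68 tcp [ 0.5166 -0.1744  0.1637] fence-coords [-0.1421 -0.1663  0.1637] F fence [ 1.12  0.8  -0.13] open 0.0002
top -0.06 n172 [-0.0602 -0.0018]
top 0.00 n177 [-0.0587 -0.001 ]
top 0.06 n179 [-0.0598 -0.0014]
top 0.12 n174 [-0.0598 -0.0032]
top 0.18 n176 [-0.0595 -0.0014]
top 0.24 n176 [-0.0605 -0.0028]
ends [-0.0778  0.258 ]
stop [[-0.0601, 0.2612, 0.0466], [-0.0302, 0.2657, 0.0558], [-0.0062, 0.2952, 0.0605]]
   fence -0.25 [0.0012 0.0382]
   fence -0.15 [0.0007 0.0387]
   fence -0.05 [0.0002 0.0396]
   fence 0.05 [0.0005 0.0391]
   fence 0.15 [-0.0002  0.0394]
   fence 0.25 [-0.0104  0.0393]
   fence 0.35 [0.0001 0.0386]
side -0.06 n55 [-0.0269 -0.0008]
side 0.06 n35 [-0.061  -0.0439]
side 0.12 n117 [-0.0608 -0.0062]
side 0.18 n128 [-0.061 -0.001]
side 0.24 n113 [-0.0606 -0.0004]
ends [-0.1319  0.2581]
stop [[-0.0598, 0.2585, 0.0455], [-0.0278, 0.2636, 0.0524], [-0.0058, 0.2952, 0.0581]]
   fence -0.25 [-0.0012  0.0388]
   fence -0.15 [-0.0007  0.0381]
   fence -0.05 [-0.0004  0.0399]
   fence 0.15 [-0.0017  0.0169]
   fence 0.25 [-0.0193  0.0277]
   fence 0.35 [-0.0011  0.038 ]
```

View pics/t7z.png

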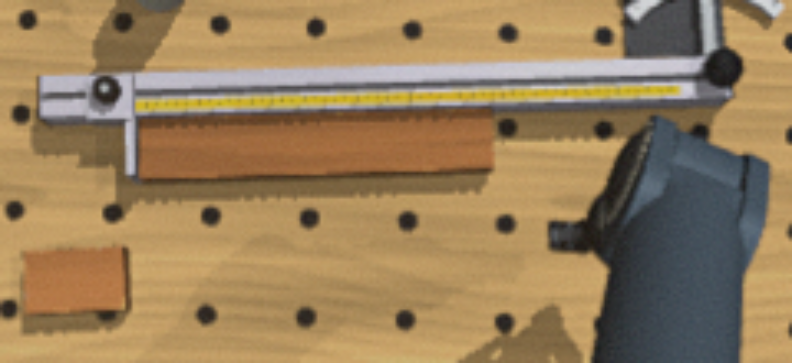

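View pics/s7z.png

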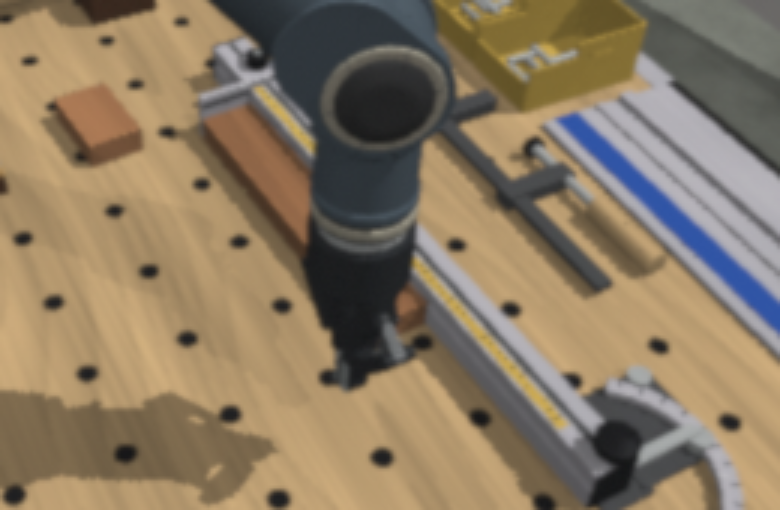

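```bash
python3 -m creep '[[0,0.03,0,0,0,0,0.0854],[0,0.05,0,0,0,0,0.0854],[0,0.055,0,0,0,0,0.0854],[0,0.055,0,0,0,0,0.0854],[0,0.044,0,0,0,0,0.0854],[0,0.02,0,0,0,0,0.0854],[0.03,0,0.01,0,0,0,0.0854],[0.03,0,0.01,0,0,0,0.0854],[0.02,0,0.01,0,0,0,0.0854],[0.007,0,0.01,0,0,0,0.0854],[0,0,0.008,0,0,0,0.0854],[0,0,0,0,0,0,0.0854]]' >/dev/null; python3 s.py
```

```text
t20.27 tcp [0.5534 0.0842 0.0769] fence-coords [-0.0902  0.0897  0.0769] F fence [ 0.17 -0.15  0.78] open 0.0856
```

Clear of the front face by about 20 mm. Approaching and pressing lightly again.

```bash
python3 -m creep '[[0,0,0.006,0,0,0,0.0854],[0,0,0.006,0,0,0,0.0854],[0,0,0.004,0,0,0,0.0854],[0,0,0.002,0,0,0,0.0854],[0,0,0.001,0,0,0,0.0854]]' >/dev/null; python3 s.py; python3 -m creep '[[0,0,0.0005,0,0,0,0.0854]]' >/dev/null; python3 s.py; python3 -m creep '[[0,0,0.0005,0,0,0,0.0854]]' >/dev/null; python3 s.py
```

```text
t20.90 tcp [0.5709 0.0852 0.0761] fence-coords [-0.0726  0.0896  0.0761] F fence [-0.16 -0.5   0.45] open 0.0854
t21.02 tcp [0.5713 0.0852 0.0761] fence-coords [-0.0723  0.0896  0.0761] F fence [-0.21 -0.61  0.46] open 0.0854
t21.15 tcp [0.5718 0.0852 0.0761] fence-coords [-0.0718  0.0896  0.0761] F fence [-0.03 -0.39  1.  ] open 0.0854
```

```bash
python3 -m creep '[[0,0,0.0006,0,0,0,0.0854]]' >/dev/null; python3 s.py; python3 -m creep '[[0,0,0.0005,0,0,0,0.0854]]' >/dev/null; python3 s.py; python3 -m creep '[[0,0,0.0004,0,0,0,0.0854]]' >/dev/null; python3 s.py
```

```text
t21.27 tcp [0.5724 0.0853 0.0761] fence-coords [-0.0711  0.0896  0.0761] F fence [ 0.61  0.48 -0.42] open 0.0855
t21.40 tcp [0.573  0.0854 0.0762] fence-coords [-0.0705  0.0897  0.0762] F fence [ 0.32 -0.23 -0.14] open 0.0856
t21.52 tcp [0.5731 0.0853 0.0761] fence-coords [-0.0705  0.0896  0.0761] F fence [-1.29 -0.48  1.44] open 0.0850
```

```bash
python3 -m creep '[[0,0,0.0003,0,0,0,0.0854]]' >/dev/null; python3 s.py
```

```text
t21.65 tcp [0.5731 0.0853 0.076 ] fence-coords [-0.0704  0.0896  0.076 ] F fence [-2.45 -0.12  1.01] open 0.0854
```

```bash
python3 -m creep '[[0,0,0.0004,0,0,0,0.0854]]' >/dev/null; python3 s.py; python3 -m creep '[[0,0,0.0003,0,0,0,0.0854]]' >/dev/null; python3 s.py
```

```text
t21.77 tcp [0.5733 0.0852 0.076 ] fence-coords [-0.0703  0.0895  0.076 ] F fence [-4.82 -0.18  2.76] open 0.0858
t21.90 tcp [0.5733 0.0853 0.076 ] fence-coords [-0.0703  0.0896  0.076 ] F fence [-5.37  0.85  3.75] open 0.0851
```

```bash
python3 -m creep '[[0,0,0.0002,0,0,0,0.0854]]' >/dev/null; python3 s.py; python3 -m creep '[[0,0,0,0,0,0,0.0854]]' >/dev/null; python3 s.py
```

```text
t22.02 tcp [0.5733 0.0853 0.0759] fence-coords [-0.0702  0.0896  0.0759] F fence [-6.27  0.74  2.97] open 0.0857
t22.15 tcp [0.5734 0.0853 0.0759] fence-coords [-0.0702  0.0896  0.0759] F fence [-5.61  0.43  3.74] open 0.0857
```

```bash
python3 -m creep '[[0,0,-0.002,0,0,0,0.0854],[0,0,-0.004,0,0,0,0.0854],[0,0,-0.015,0,0,0,0.0854],[0,0,-0.03,0,0,0,0.0854],[-0.04,0,-0.03,0,0,0,0.0854],[-0.05,0,-0.03,0,0,0,0.0854],[-0.05,-0.05,0,0,0,0,0.0854],[-0.05,-0.06,0,0,0,0,0.0854],[0,-0.06,0,0,0,0,0.0854],[0,-0.06,0,0,0,0,0.0854],[0,-0.05,0,0,0,0,0.0854],[0,0,0,0,0,0,0.0854]]' >/dev/null; python3 s.py; python3 chk.py 8
```

```text
t23.65 tcp [ 0.478  -0.1871  0.2504] fence-coords [-0.1815 -0.1768  0.2504] F fence [-0.03  0.29  0.34] open 0.0853
top -0.06 n168 [-0.0601 -0.002 ]
top 0.00 n174 [-0.0586 -0.0007]
top 0.06 n181 [-0.06   -0.0019]
top 0.12 n170 [-0.0583 -0.0011]
top 0.18 n177 [-0.0595 -0.0015]
top 0.24 n175 [-0.0606 -0.0026]
ends [-0.0772  0.2579]
stop [[-0.0593, 0.2613, 0.0461], [-0.0297, 0.2662, 0.0555], [-0.0063, 0.2927, 0.0601]]
   fence -0.25 [0.0016 0.0384]
   fence -0.15 [0.0015 0.0397]
   fence -0.05 [0.0007 0.0399]
   fence 0.05 [0.0006 0.0393]
   fence 0.15 [0.0005 0.0398]
   fence 0.25 [-0.0072  0.0393]
   fence 0.35 [0.     0.0388]
side -0.06 n94 [-0.0347 -0.0002]
side 0.00 n60 [-0.0558 -0.0004]
side 0.18 n54 [-0.0605 -0.0294]
side 0.24 n104 [-0.0606 -0.0014]
ends [-0.1388  0.2578]
stop [[-0.0605, 0.2595, 0.0455], [-0.0296, 0.2632, 0.0531], [-0.0055, 0.2916, 0.0578]]
   fence -0.25 [-0.0019  0.0387]
   fence -0.15 [-0.0013  0.0381]
   fence -0.05 [-0.0009  0.039 ]
   fence 0.05 [0.0195 0.0388]
   fence 0.25 [-0.0173  0.0102]
   fence 0.35 [-0.      0.0381]
```

View pics/top8.png

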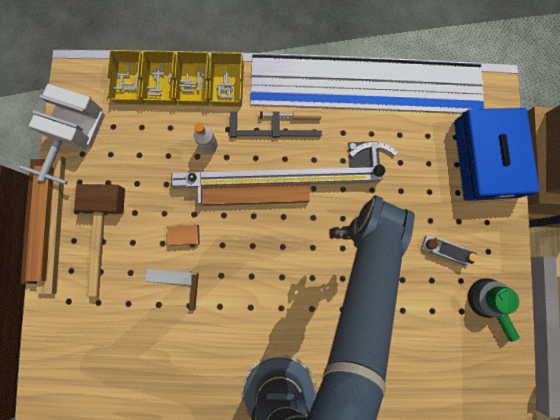

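View pics/s8z.png

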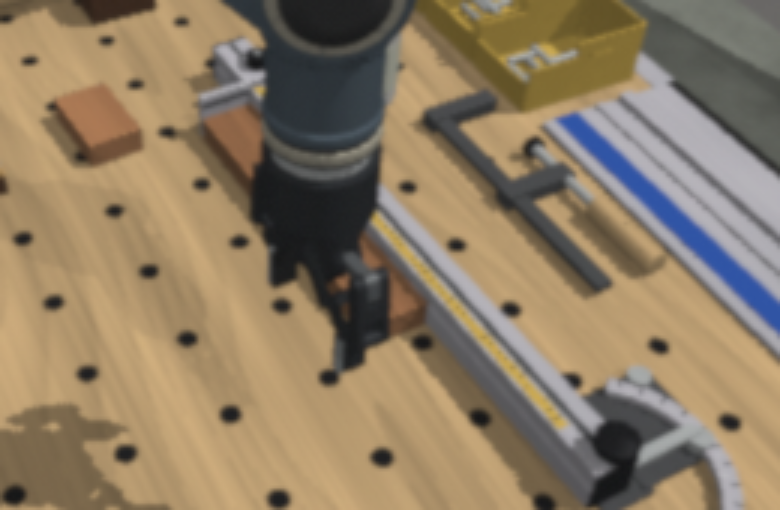

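The batten now lies along the fence, from columns 199 to 309 in the top view. Its left end is at the stop plate (199,195). The fence, stop and other things are where they were, and the robot is clear, so I'm handing in.

```bash
python3 -c "
from h import *
print(order.close_job())"
```

```text
the job is handed in; nothing more can be done
None
```

The batten is lying flush along the fence with its left end against the flag stop, and I handed the job in at about 24 s of the 72 s allowed.

- **Fence:** I pushed the batten at two places, about 100 mm apart, with the open fingers. I pressed to 7–7.8 N at the wrist, which I estimate as about 5 N on the fence after bench friction.
- **Stop:** I pushed on the right end and slid the batten about 118 mm until the stop stiffened. I pressed to 6–8 N at the wrist, about 5 N on the stop by the same estimate.
- **Second fence press:** I pressed the front again at the middle of the batten, to 5.5–6.3 N. It stiffened at once, at the same tool position as the first press (within 0.1 mm), so the slide had not opened a gap. I did not press the stop again after this.

**Last checks:**
- **Batten to fence:** the front edge measured 60 mm from the fence face along its whole visible length in the top view, within 1–2 mm of camera noise. The side camera agreed where the arm did not hide it.
- **Left end:** it measured level with the stop face, within about 2 mm.
- **Everything else:** fence and stop were unmoved to within 1–2 mm. By eye, the other things looked undisturbed in the top view.

The cameras cannot show a gap under about 2 mm, so "tight" rests on the feel of the presses. Force readings scattered by about 1 N, and a vertical load of up to 4.5 N appeared during the fence presses. I eased it off before settling the first one, but left it at about 3–4 N in the second.

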